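Shut the yellow gas valve under the sliding cover

ROBOT

A 6-joint arm with a two-finger parallel gripper is mounted at the origin on the work surface. World frame = base frame: x ahead of the robot, y to its left, z up, the work surface at z = 0. Lengths are in m, angles in rad, forces in N, time in s.
With the tool pointing down it reaches from about 0.35 to 0.95 m from the base axis. Payload 17.4 kg.
Tool frame: the origin (TCP) lies at the very end of the fingers, on their centre line; the grasp point (between the pads) lies 19 mm behind it; z points along the fingers, y is the line along which they close (so a half turn about z gives the same grasp; the last joint's range is limited). The gripper opens to 93 mm and grips with 3 to 60 N. Pads are 15 mm wide; open, the fingers measure 128 mm over their backs; the gripper's body (75 mm by 188 mm) begins 65 mm behind the grasp point.
Start: joints at [-1.296, 0.116, 1.442, -0, 1.584, -0.038], TCP at [0.208, -0.642, 0.194] pointing down, gripper open.
Joint ranges: [-2.83, 2.83], [-0.83, 2.19], [0.07, 2.5], [-1.14, 4.28], [0.01, 3], [-2.97, 2.97]. Speed limits (rad/s): [1.89, 1.89, 2.22, 3.14, 3.14, 3.14].

INTERFACE

Orientations are given as a unit quaternion [w, x, y, z].
In Python, from rig import arm gives the robot as it stands. The module is installed in compiled form; this text tells all that it offers.
- The arm moves only by the tool servo_tool, never from a script. Its argument "targets" is text: rows parted by semicolons, each of 7 numbers parted by spaces: the shift along the tool's x, y, z in cm, then the turn, a rotation vector about the tool's x, y, z in rad, then the opening in per cent of the stroke, from 0 (shut) to 100 (fully open). A call has 1 to 10 rows; each row is the pose to reach, as a shift and turn from the pose commanded when the call began, along the tool's axes at that moment; what a row does not reach only later rows make up. A row lasts 1/8 s, in which the tool goes at most 62.5 mm and 10.7 degrees, less where a joint would pass 70% of its speed; a pose out of reach is approached as far as the arm can. A call with a gripper value outside its range is refused whole. The fingers move at their own pace and stop on an object; the grip force is fixed at half the most. Time passes only in rows, so rows that repeat a pose let the fingers close. It gives the time, the measured TCP pose, the force, the opening and the grip force at its end, in the units of the state.
- arm.state(): the state, without advancing time (a new reading comes with each control period).
- arm.camera(name): name is "side" or "top" or "wrist"; returns the picture (420x560x3 uint8, red, green, blue); there is no depth.
- arm.calibration(name): a dict with "intrinsics" (3x3 intrinsics, pixels), "xyz" and "orientation" of the camera in the world; the wrist camera has in their place "T_tool_cam" (4x4, takes a point from camera to tool coordinates, whose origin is the TCP and whose axes are the flange's). Camera axes: x right, y down, z forward; pixel columns grow to the right and rows downward; lengths in m; the calibration is good to about 2 mm. A picture is of the moment at which its call begins: read the wrist's pose just before it. calibration takes no time and is no camera call.
- arm.close_job(): hands the job in; it is judged then, once.
Trained networks look in the newest picture that a camera, given by its name, has taken for a name from the list of things; names that differ only in an ending like _2 or _b are one class to them, and where a whole thing is asked for, a point or a joint stands for the part that bears it (a point fixed in the world has none). Each returns a list of dicts, best first, with "conf" (0 to 1); they miss things now and then, are a little off and sometimes report something else, mostly with a low value. They report only what shows in the picture. A call takes as long as a camera call.
- arm.recognise(thing, camera): "centre" ([x, y, z] in m, in world coordinates, good to about 4 mm: the middle of the surface that is visible of it).
- arm.regions_of(thing, camera): "region" (420x560 bool, what is visible of it).
The state is a dict: "time_s": time; "joint_pos": joint angles; "dq": joint speeds; "tau": joint torques, N m; "ee_pos": TCP position; "ee_rot": TCP orientation; "ft_force": force on the tool from outside, world axes, zero at the start; "moment": the same for the moment, N m; "gripper_width": finger opening in m; "finger_force": force on a finger pad.
Only numpy, scipy, OpenCV 4.12 (cv2) and the standard library are available. Lean on these libraries where they do the work, as an engineer would, in place of code of your own. Each camera call takes 0.05 s, during which the arm holds its last target. There are 200 camera calls.

TASK

On the cell-culture bench stands a white gas valve box: push its blue cover by the white tab all the way open, away from the robot, then push the yellow valve handle underneath all the way shut, a quarter turn clockwise seen from above. Do it all with fingertip pushes, nothing is to be picked up: leave the cover open, leave the black valve handle in its open position, and do not disturb the flask, the bottle or the tip box standing around.

Things in the scene. Friction and masses are not known exactly. Their poses are not given: they have to be found in the camera images.
- valve_box: white box fixed to the bench. Origin on the bench under the centre of its opening; x = the way the cover opens, away from the robot, y left, z up. Opening 150 (x) by 250 (y) mm, walls 8 mm thick, top edge 75 mm above the bench. Beyond it (x 75 to 222 mm) a closed housing, equally high, over which the cover slides. Guide rails at y = +-134 mm, top at 85 mm. Pipes in the opening reach up to 35 mm.
- cover (a joint): sliding blue cover plate, 156 by 258 mm, 4 mm thick, top face 80.5 mm above the bench, captive on the box. Metres: 0 = closed, 0.135 = fully open (stop), sliding along +x of the box; starts between 0 and 0.02. About 2 N of friction; it stays where left.
- cover_tab (a point): centre of the white upright tab on the cover, to push against: 8 mm thick along the box's x, 110 mm wide along y, rising from 80.5 to 110.5 mm above the bench (this point at 95.5 mm). With the cover closed it lies 20 mm nearer the robot than the opening's centre; it moves with the cover.
- yellow_handle (a joint): the yellow lever, to be shut. Radians: 0 = open, lever along the pipe with its tip towards the robot (-x of the box); grows clockwise seen from above to pi/2 = shut (stop), tip to the left (+y of the box). Starts between 0 and 0.25. Turns with about 0.1 N m of friction and stays where left.
- yellow_pivot (a point): on the upright axis of the yellow lever, at mid-height of the lever, 53 mm above the bench. It lies 18 mm beyond the opening's centre in the box's x, and at y = +40 or -60 mm in the box (the two valves may be swapped). The valve's brass body below is 34 by 22 mm, up to 41 mm.
- yellow_tip (a point): free end of the yellow lever, 65 mm from the pivot. The lever is 12 mm wide, 46 to 60 mm above the bench (a hub of radius 11 mm on the axis rises to 65 mm).
- black_handle (a joint): the black lever of the other valve, same make and same joint values; starts between 0 and 0.1 (open) and must stay open.
- black_pivot (a point): on the upright axis of the black lever, 53 mm above the bench; at the other of the two places (y = +40 or -60 mm in the box).
- flask: loose clear culture flask lying flat, 105 by 78 by 36 mm, blue cap at its -x end reaching 84 mm from the origin; origin at the centre of its underside. To be left alone.
- media_bottle: loose glass bottle with blue cap, 60 mm across, 120 mm tall, standing; origin at the centre of its underside. To be left alone.
- tip_box: loose orange tip box with clear lid, 85 by 120 by 60 mm; origin at the centre of its underside. To be left alone.

How it is judged:
On the way, in this order (a step that is already met when the one before it is completed fails the run):
1. the cover is slid open to within 17 mm of its stop (value of joint cover above 0.118 m), for 0.2 s.
2. the yellow handle is pushed shut, to within about 7 degrees of its stop (value of joint yellow_handle above 1.45 rad), for 0.2 s.
At the end, for the whole second after the job is handed in: The cover stands open (joint over 0.118 of 0.135 m) and the yellow handle is shut (over 1.45 of 1.571 rad), both at rest; the black handle is still open (under 0.3 rad); flask, bottle and tip box stand upright and still within 25 mm of where they were (value of joint cover above 0.118 m and value of joint yellow_handle above 1.45 rad and value of joint black_handle below 0.3 rad and velocity of joint cover between -0.02 and 0.02 m/s and velocity of joint yellow_handle between -0.02 and 0.02 rad/s and distance of each of flask, media_bottle, tip_box from where it was at the start of the episode below 0.025 m and angle between each of flask, media_bottle, tip_box's own z axis and vertical below 0.2 rad and linear speed of each of flask, media_bottle, tip_box below 0.02 m/s); the robot touches nothing.
It fails at once if the black handle is turned by more than a nudge (beyond 0.3 rad) (value of joint black_handle above 0.3 rad).
It fails at once if the flask is lifted, carried, pushed more than 25 mm or tipped (distance of flask from where it was at the start of the episode above 0.025 m or angle between flask's own z axis and vertical above 0.2 rad).
It fails at once if the media bottle is lifted, carried, pushed more than 25 mm or tipped (distance of media_bottle from where it was at the start of the episode above 0.025 m or angle between media_bottle's own z axis and vertical above 0.2 rad).
It fails at once if the tip box is lifted, carried, pushed more than 25 mm or tipped (distance of tip_box from where it was at the start of the episode above 0.025 m or angle between tip_box's own z axis and vertical above 0.2 rad).
It also fails if it takes over 45 s, if anything falls off the work surface, if the arm or the gripper's body presses on something with over 40 N, if the wrist force passes 120 N, or if a joint passes its speed limit or range.

## Working session

There is one attempt and no reset: what is moved stays moved. The work goes in short steps, Python scripts to look and compute and a tool call to move; the robot and the scene stay as the last step left them, time stands still between calls to the robot, and variables do not carry over. Pictures are saved under pics/ and viewed, at most 10 in all, crops included, and the job is handed in when it is done.

Besides the shell and the picture viewer there is one more tool, called after "Emit:" in YAML: its name, and indented under it one key for each argument. servo_tool: Moves the arm, as the interface text tells. Its arguments: {"type":"object","properties":{"targets":{"type":"string"}},"required":["targets"]}

```bash
mkdir -p pics; python3 - <<'E'
from rig import arm
import cv2,numpy as np
s=arm.state();print(s['time_s'],s['ee_pos'],s['ee_rot'],s['gripper_width'])
for c in ['top','side']:
    im=arm.camera(c);cv2.imwrite(f'pics/{c}0.png',im[:,:,::-1])
    k=arm.calibration(c);print(c,k)
    for t in ['valve_box','cover','cover_tab','yellow_handle','yellow_pivot','flask','media_bottle','tip_box']:
        r=arm.recognise(t,c);print(t,[(np.round(d['centre'],3),round(d['conf'],2)) for d in r[:2]])
print(arm.state()['time_s'])
E
```

```text
0.0 [ 0.20765156 -0.64202479  0.19279486] [-5.73183565e-04  9.87794147e-01  1.55763893e-01 -7.10198467e-05] 0.09284308453625932
top {'intrinsics': array([[484.2443366 ,   0.        , 278.83642575],
       [  0.        , 484.2443366 , 209.60622119],
       [  0.        ,   0.        ,   1.        ]]), 'xyz': array([0.4413524 , 0.04947808, 1.06157352]), 'orientation': array([ 0.04886575, -0.70423389,  0.70732778, -0.03679915])}
valve_box [(array([0.608, 0.019, 0.083]), 0.82)]
cover [(array([0.557, 0.007, 0.079]), 0.74)]
cover_tab [(array([0.553, 0.008, 0.078]), 0.93)]
yellow_handle []
yellow_pivot []
flask [(array([ 0.655, -0.245,  0.032]), 0.71)]
media_bottle [(array([0.638, 0.237, 0.08 ]), 0.66)]
tip_box [(array([0.477, 0.244, 0.062]), 0.61)]
side {'intrinsics': array([[423.99049238,   0.        , 277.81508128],
       [  0.        , 423.99049238, 203.05591322],
       [  0.        ,   0.        ,   1.        ]]), 'xyz': array([0.11820485, 0.60225125, 0.743685  ]), 'orientation': array([ 0.14249014, -0.30800054,  0.86306063, -0.37411039])}
valve_box [(array([0.585, 0.062, 0.073]), 0.75)]
cover [(array([0.549, 0.023, 0.081]), 0.7)]
cover_tab [(array([0.546, 0.026, 0.08 ]), 0.91)]
yellow_handle []
yellow_pivot []
flask [(array([ 0.642, -0.235,  0.034]), 0.81)]
media_bottle [(array([0.633, 0.257, 0.072]), 0.78), (array([0.585, 0.06 , 0.071]), 0.69)]
tip_box [(array([0.462, 0.268, 0.062]), 0.9), (array([0.635, 0.258, 0.071]), 0.46)]
0.9
```

View pics/top0.png

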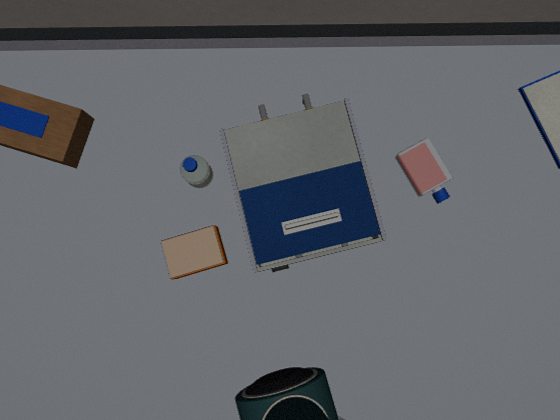

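View pics/side0.png

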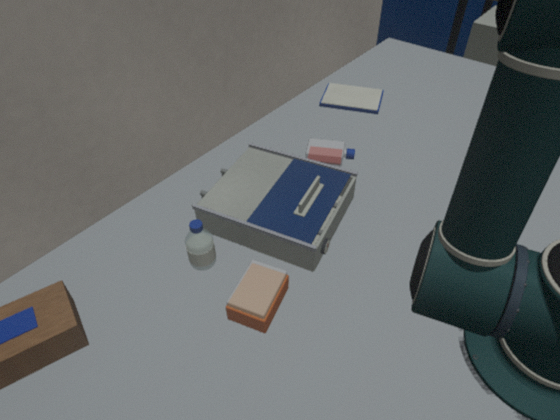

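The top picture shows the box turned by about 13°: far corners at (223,128) and (348,100), near corners at (257,270) and (383,240). The white tab runs from (283,228) to (341,215), the flask is on the right and the bottle and tip box are on the left. The side view agrees. Next I fit the frame.

```bash
cat >h.py <<'E'
from rig import arm
import cv2,numpy as np
from scipy.spatial.transform import Rotation as R
def rot(q): return R.from_quat(np.r_[q[1:],q[0]]).as_matrix()
def campose(c):
    k=arm.calibration(c)
    return k['intrinsics'],rot(k['orientation']),np.array(k['xyz'])
def back(uv,z,c):   # pixels -> world at height z
    K,Q,t=campose(c); uv=np.atleast_2d(uv).astype(float)
    d=(Q@np.linalg.inv(K)@np.c_[uv,np.ones(len(uv))].T).T
    return t+d*((z-t[2])/d[:,2])[:,None]
def proj(P,c):
    K,Q,t=campose(c); p=(K@Q.T@(np.atleast_2d(P)-t).T).T
    return p[:,:2]/p[:,2:]
E
python3 - <<'E'
from h import *
im=cv2.imread('pics/top0.png').astype(int)
b=((im[:,:,0]-im[:,:,2]>45)).astype(np.uint8); b[:,:225]=0;b[:,390:]=0;b[:90]=0;b[290:]=0
pts=np.argwhere(b)[:,::-1]
W=back(pts,.0805,'top')[:,:2]
r=cv2.minAreaRect((W*1000).astype(np.float32));print('cover',r)
for n,c in dict(fl=(223,128),fr=(348,100),nl=(257,270),nr=(383,240)).items(): print(n,back(c,.085,'top')[0,:2])
t=back([(283,228),(341,215)],.1105,'top');print('tab ends',t)
m=[d for d in arm.regions_of('cover_tab','top')][0]['region']
r=cv2.minAreaRect(np.argwhere(m)[:,::-1].astype(np.float32));print('tab px',r, back(r[0],.1,'top'))
m=((im.min(2)>120)).astype(np.uint8);m[:205]=0;m[236:]=0;m[:,:275]=0;m[:,345:]=0
r=cv2.minAreaRect(np.argwhere(m)[:,::-1].astype(np.float32));print('tab col',r, back(r[0],.1,'top'))
# side
s=cv2.imread('pics/side0.png')
cv2.imwrite('pics/crop.png',cv2.resize(cv2.imread('pics/top0.png')[80:290,160:460],None,fx=2.6,fy=2.6,interpolation=cv2.INTER_CUBIC))
E
```

```text
cover ((555.8268432617188, 5.426361083984375), (154.1299285888672, 255.66282653808594), 13.64709186553955)
fl [0.73189106 0.18149241]
fr [ 0.78970861 -0.07895924]
nl [0.43874106 0.11012822]
nr [ 0.49771697 -0.14311312]
tab ends [[ 0.52072285  0.0574663   0.1105    ]
 [ 0.54587965 -0.05700706  0.1105    ]]
tab px ((308.587158203125, 212.10215759277344), (75.95698547363281, 127.12537384033203), 76.10282135009766) [[0.55319476 0.00631049 0.1       ]]
tab col ((310.76470947265625, 221.058837890625), (12.126781463623047, 58.20854949951172), 75.96376037597656) [[0.53520412 0.00216866 0.1       ]]
```

View pics/crop.png

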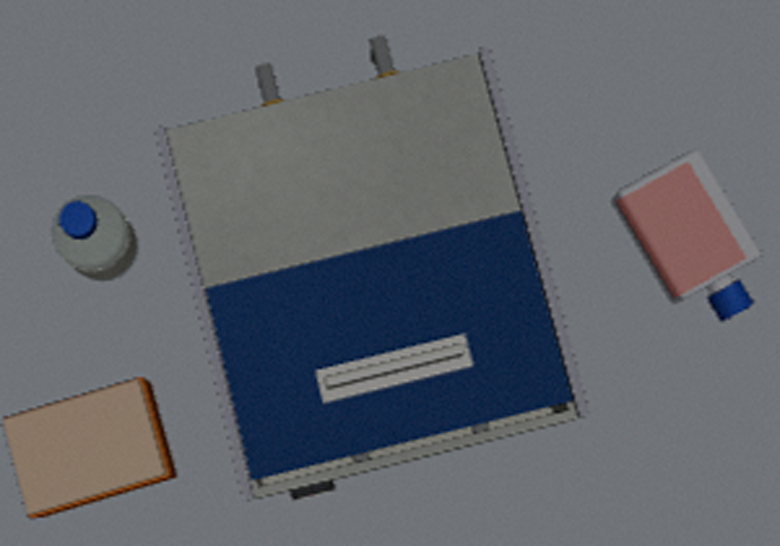

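The crop confirms the frame (the cover is a few mm open). I'll close the fingers, line the tool up with the box and go to the near side of the tab.

```bash
cat >>h.py <<'E'
YAW=np.deg2rad(13.5); O=np.array([.549,.003,0])
B=R.from_euler('z',YAW).as_matrix()
def tobox(p): return B.T@(np.asarray(p)-O)
def go(pb):   # shift in cm along the tool axes and turn to get TCP to box point
    s=arm.state(); T=rot(s['ee_rot']); D=B@np.diag([1,-1,-1])
    print(s['time_s'],'tcp box mm',np.round(tobox(s['ee_pos'])*1000,1),'F box',np.round(B.T@s['ft_force'],1),'w',round(s['gripper_width'],4))
    print('shift cm',np.round(T.T@(O+B@np.array(pb)/1000-s['ee_pos'])*100,2),'turn',np.round(R.from_matrix(T.T@D).as_rotvec(),3))
E
python3 - <<'E'
from h import *
print('cover',tobox([.5558,.0054,.08]),'tab',tobox([.5355,.0015,.1]))
go([-50,-0,160])
E
```

```text
cover [0.00717238 0.00074626 0.08      ] tab [-0.01347716  0.00169296  0.1       ]
0.95 tcp box mm [-482.5 -547.7  193.5] F box [-0.3 -0.4  0.4] w 0.093
shift cm [ 47.34 -51.28   3.36] turn [-0.     0.     0.077]
```

Emit:
servo_tool:
  targets: "4.7 -5.1 0 0 0 0.08 0;9.4 -10.2 0 0 0 0.08 0;14.2 -15.4 0 0 0 0.08 0;18.9 -20.5 0 0 0 0.08 0;23.6 -25.6 0 0 0 0.08 0;28.4 -30.8 0 0 0 0.08 0;33.1 -35.9 0 0 0 0.08 0;37.8 -41 1 0 0 0.08 0;42.6 -46.2 2 0 0 0.08 0;47.3 -51.3 3.4 0 0 0.08 0"

```text
time_s: 2.2
ee_pos: [0.4694, -0.074, 0.1717]
ee_rot: [0.0, 0.993, 0.116, 0.001]
ft_force: [-0.1, -0.5, 1.3]
gripper_width: 0.0012
finger_force: 0.0
```

```bash
python3 - <<'E'
from h import *
go([-50,0,90])
E
```

```text
2.2 tcp box mm [-95.3 -56.3 171.7] F box [-0.2 -0.5  1.3] w 0.0012
shift cm [ 4.51 -5.64  8.18] turn [ 0.001 -0.001 -0.003]
```

Emit:
servo_tool:
  targets: "0 0 0 0 0 0 0;0 0 0 0 0 0 0"

```text
time_s: 2.45
ee_pos: [0.4687, -0.0761, 0.1715]
ee_rot: [0.0, 0.993, 0.117, -0.0]
ft_force: [-0.0, -0.1, 0.9]
gripper_width: 0.0008
finger_force: 0.0
```

```bash
python3 - <<'E'
from h import *
go([-50,0,90])
E
```

```text
2.45 tcp box mm [-96.5 -58.2 171.5] F box [-0.1 -0.1  0.9] w 0.0008
shift cm [ 4.64 -5.83  8.15] turn [ 0.     0.    -0.002]
```

Emit:
servo_tool:
  targets: "3.2 -4 0 0 0 0 0;4.6 -5.8 2 0 0 0 0;4.6 -5.8 5 0 0 0 0;4.6 -5.8 8.15 0 0 0 0;4.6 -5.8 8.15 0 0 0 0;4.6 -5.8 8.15 0 0 0 0"

```text
time_s: 3.2
ee_pos: [0.5007, -0.0099, 0.0915]
ee_rot: [0.0, 0.993, 0.115, 0.001]
ft_force: [0.3, -0.2, 0.6]
gripper_width: 0.0003
finger_force: 0.0
```

```bash
python3 - <<'E'
from h import *
go([110,0,90])
E
```

```text
3.2 tcp box mm [-50.   -1.3  91.5] F box [ 0.2 -0.2  0.6] w 0.0003
shift cm [16.   -0.2   0.17] turn [ 0.001 -0.001 -0.004]
```

Emit:
servo_tool:
  targets: "1.5 -0.1 0 0 0 0 0;3 -0.1 0 0 0 0 0;5 -0.1 0 0 0 0 0;7 -0.1 0 0 0 0 0;9 -0.1 0 0 0 0 0;11 -0.1 0 0 0 0 0;12.5 -0.1 0 0 0 0 0;13.8 -0.1 0 0 0 0 0;14.6 -0.1 0 0 0 0 0;14.6 -0.1 0 0 0 0 0"

```text
time_s: 4.45
ee_pos: [0.6423, 0.0258, 0.0898]
ee_rot: [-0.0, 0.993, 0.116, -0.0]
ft_force: [-1.0, 0.2, 0.5]
gripper_width: 0.0002
finger_force: 0.0
```

```bash
python3 - <<'E'
from h import *
go([105,0,90])
E
```

```text
4.45 tcp box mm [96.   0.4 89.8] F box [-0.9  0.4  0.5] w 0.0002
shift cm [ 0.9   0.04 -0.02] turn [-0.     0.    -0.003]
```

Contact is slight; I push on gently to find the stop.

Emit:
servo_tool:
  targets: "0.3 0 0 0 0 0 0;0.6 0 0 0 0 0 0;0.8 0 0 0 0 0 0;0.8 0 0 0 0 0 0"

```text
time_s: 4.95
ee_pos: [0.6499, 0.0276, 0.0899]
ee_rot: [-0.0, 0.993, 0.116, 0.0]
ft_force: [-0.4, -0.2, 0.3]
gripper_width: 0.0005
finger_force: 0.0
```

Emit:
servo_tool:
  targets: "0.2 0 0 0 0 0 0;0.4 0 0 0 0 0 0;0.4 0 0 0 0 0 0"

```text
time_s: 5.32
ee_pos: [0.6538, 0.0286, 0.0899]
ee_rot: [-0.0, 0.993, 0.116, -0.0]
ft_force: [-0.1, -0.3, -0.8]
gripper_width: 0.0004
finger_force: 0.0
```

```bash
python3 - <<'E'
from h import *
im=arm.camera('side');cv2.imwrite('pics/side1.png',cv2.resize(im[120:300,170:400,::-1],None,fx=3,fy=3,interpolation=cv2.INTER_CUBIC))
for t in ['yellow_tip','yellow_pivot','black_pivot','cover_tab','yellow_handle','black_handle']:
    print(t,[(np.round(tobox(d['centre'])*1000),round(d['conf'],2)) for d in arm.recognise(t,'side')[:2]])
E
```

```text
yellow_tip []
yellow_pivot []
black_pivot []
cover_tab [(array([ 3., 22., 78.]), 0.72)]
yellow_handle []
black_handle [(array([43., 57., 72.]), 0.29)]
```

View pics/side1.png

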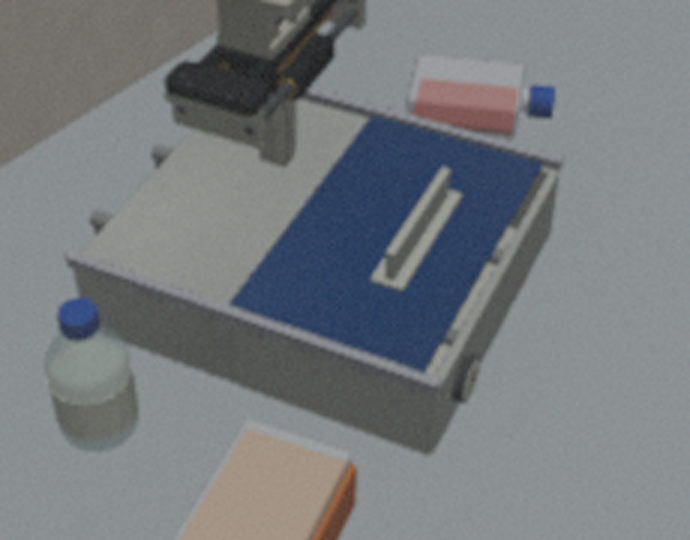

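The cover has not moved: the finger sits at about (262,173) in the full side picture, over the housing and clearly to the right of the tab. It slid past the tab, so the arm pose and the camera frame disagree. I'll measure the finger's position in both cameras.

```bash
python3 - <<'E'
from h import *
s=arm.state();print(s['ee_pos'])
print('side expected px of tcp',proj(s['ee_pos'],'side'),'seen 262,173 ->',tobox(back((262,173),.09,'side')[0]))
im=arm.camera('top');cv2.imwrite('pics/top1.png',im[:,:,::-1])
print('top expected',proj(s['ee_pos'],'top'))
for c in ['top','side']:
  for t in ['flask','media_bottle','tip_box','cover']:
    print(c,t,[np.round(d['centre'],3) for d in arm.recognise(t,c)[:1]])
# box corners of my frame seen from side
P=np.array([[-83,134,85],[222,134,85],[-83,-134,85],[222,-134,85],[-13,55,110],[-13,-55,110]])/1000
im=arm.camera('side').copy()
im=np.ascontiguousarray(im[:,:,::-1])
for c,i in (('side',im),('top',cv2.imread('pics/top1.png'))):
    for p in proj(O+P@B.T,c): cv2.circle(i,tuple(int(round(x)) for x in p),3,(0,255,0),1)
    p=proj(s['ee_pos'],c)[0]; cv2.circle(i,tuple(int(round(x)) for x in p),3,(0,0,255),1)
    cv2.imwrite(f'pics/o_{c}.png',i)
a=cv2.imread('pics/o_side.png')[110:310,160:420];b=cv2.imread('pics/o_top.png')[90:290,190:450]
cv2.imwrite('pics/o.png',cv2.resize(np.hstack([a,b]),(800,308),interpolation=cv2.INTER_CUBIC))
E
```

```text
[0.65366476 0.02852672 0.0898772 ]
side expected px of tcp [[262.92493913 181.31532703]] seen 262,173 -> [ 0.12451446 -0.02676048  0.09      ]
top expected [[296.96270528 163.90814462]]
top flask [array([ 0.65 , -0.246,  0.03 ])]
top media_bottle [array([0.639, 0.239, 0.084])]
top tip_box [array([0.481, 0.246, 0.06 ])]
top cover [array([ 0.594, -0.029,  0.079])]
side flask [array([ 0.642, -0.233,  0.032])]
side media_bottle [array([0.633, 0.257, 0.074])]
side tip_box [array([0.461, 0.267, 0.06 ])]
side cover [array([0.549, 0.021, 0.081])]
```

View pics/o.png

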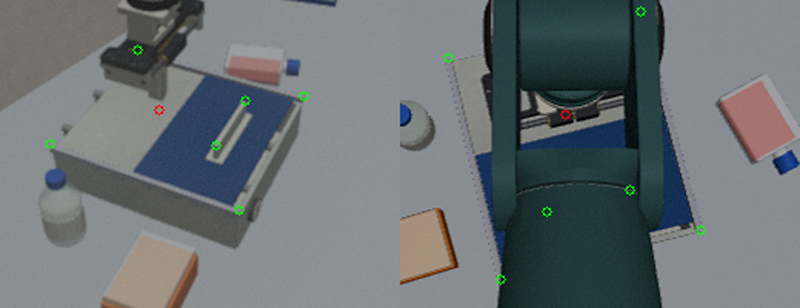

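The box frame fits in both views, but the fingertip in the side view is about 8 px higher than the reported TCP. So the real tip is probably about 20 mm higher and passed over the tab. I'll confirm by lowering gently onto the housing (top at 75 mm).

Emit:
servo_tool:
  targets: "0 0 0.5 0 0 0 0;0 0 1 0 0 0 0;0 0 1.2 0 0 0 0;0 0 1.2 0 0 0 0"

```text
time_s: 6.68
ee_pos: [0.6536, 0.0285, 0.0776]
ee_rot: [-0.0, 0.993, 0.116, -0.0]
ft_force: [0.1, -0.1, -0.3]
gripper_width: 0.0005
finger_force: 0.0
```

Emit:
servo_tool:
  targets: "0 0 0.3 0 0 0 0;0 0 0.6 0 0 0 0;0 0 0.6 0 0 0 0"

```text
time_s: 7.05
ee_pos: [0.6536, 0.0285, 0.0715]
ee_rot: [-0.0, 0.993, 0.116, -0.0]
ft_force: [-0.9, 0.3, 1.0]
gripper_width: 0.0005
finger_force: 0.0
```

Emit:
servo_tool:
  targets: "0 0 0.3 0 0 0 0;0 0 0.5 0 0 0 0;0 0 0.5 0 0 0 0"

```text
time_s: 7.42
ee_pos: [0.6536, 0.0285, 0.0666]
ee_rot: [-0.0, 0.993, 0.116, -0.0]
ft_force: [0.2, -0.6, 0.2]
gripper_width: 0.0004
finger_force: 0.0
```

Already below 75 mm reported with no contact, so the tip is indeed higher than reported. I continue in small steps.

Emit:
servo_tool:
  targets: "0 0 0.2 0 0 0 0;0 0 0.4 0 0 0 0;0 0 0.4 0 0 0 0"

```text
time_s: 7.8
ee_pos: [0.6536, 0.0285, 0.0626]
ee_rot: [-0.0, 0.993, 0.116, -0.0]
ft_force: [0.0, -0.1, -0.3]
gripper_width: 0.0005
finger_force: 0.0
```

Emit:
servo_tool:
  targets: "0 0 0.2 0 0 0 0;0 0 0.4 0 0 0 0;0 0 0.4 0 0 0 0"

```text
time_s: 8.18
ee_pos: [0.6536, 0.0285, 0.0586]
ee_rot: [-0.0, 0.993, 0.116, -0.0]
ft_force: [0.5, -0.2, -0.8]
gripper_width: 0.0001
finger_force: 0.0
```

Emit:
servo_tool:
  targets: "0 0 0.2 0 0 0 0;0 0 0.3 0 0 0 0;0 0 0.3 0 0 0 0"

```text
time_s: 8.55
ee_pos: [0.6537, 0.0285, 0.0558]
ee_rot: [-0.0, 0.993, 0.116, -0.0]
ft_force: [-0.4, -0.9, -0.8]
gripper_width: 0.0001
finger_force: 0.0
```

```bash
python3 - <<'E'
from h import *
im=arm.camera('side');s=arm.state()
i=np.ascontiguousarray(im[:,:,::-1])
a=cv2.resize(i[110:210,190:330],None,fx=5,fy=5,interpolation=cv2.INTER_CUBIC)
f=lambda p:tuple(int(v) for v in ((p-[190,110])*5+2))
cv2.circle(a,f(proj(s['ee_pos'],'side')[0]),4,(0,0,255),1)
for z in (.075,.1): cv2.circle(a,f(proj([*s['ee_pos'][:2],z],'side')[0]),4,(0,255,0),1)
cv2.imwrite('pics/s2.png',a)
E
```

```text
(no output)
```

View pics/s2.png

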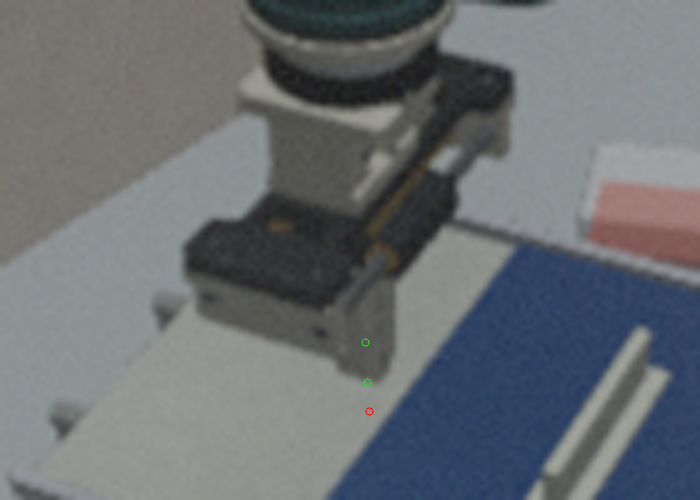

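The tip is just above the housing (at about z 0.077) while the reported z is 0.056, an offset of about 20 mm. I'll touch down to pin the number.

Emit:
servo_tool:
  targets: "0 0 0.1 0 0 0 0;0 0 0.2 0 0 0 0;0 0 0.2 0 0 0 0"

```text
time_s: 8.98
ee_pos: [0.6537, 0.0285, 0.0537]
ee_rot: [-0.0, 0.993, 0.116, -0.0]
ft_force: [-0.1, 0.4, 1.3]
gripper_width: 0.0002
finger_force: 0.0
```

Emit:
servo_tool:
  targets: "0 0 0.1 0 0 0 0;0 0 0.2 0 0 0 0;0 0 0.2 0 0 0 0"

```text
time_s: 9.35
ee_pos: [0.6537, 0.0285, 0.0518]
ee_rot: [-0.0, 0.993, 0.116, -0.0]
ft_force: [0.4, 0.5, -0.2]
gripper_width: 0.0006
finger_force: 0.0
```

Emit:
servo_tool:
  targets: "0 0 0.1 0 0 0 0;0 0 0.2 0 0 0 0;0 0 0.2 0 0 0 0"

```text
time_s: 9.72
ee_pos: [0.6538, 0.0285, 0.0502]
ee_rot: [0.0, 0.993, 0.116, 0.0]
ft_force: [-2.2, 0.0, 4.3]
gripper_width: 0.0006
finger_force: 2.0
```

Emit:
servo_tool:
  targets: "0 0 0.1 0 0 0 0;0 0 0.2 0 0 0 0;0 0 0.2 0 0 0 0"

```text
time_s: 10.1
ee_pos: [0.6539, 0.0285, 0.0501]
ee_rot: [0.0, 0.993, 0.116, 0.0]
ft_force: [-12.0, -0.4, 21.4]
gripper_width: -0.0001
finger_force: 10.8
```

Contact at reported z 0.050, so the true tip height is the reported value + 25 mm. I lift, go back over the tab and redo the push with that correction.

Emit:
servo_tool:
  targets: "0 0 -3 0 0 0 0;0 0 -6 0 0 0 0;-5 0 -6 0 0 0 0;-10 0 -6 0 0 0 0;-15.5 0 -6 0 0 0 0;-15.5 0 -6 0 0 0 0;-15.5 0 -3 0 0 0 0;-15.5 0 -1.5 0 0 0 0;-15.5 0 -1.5 0 0 0 0"

```text
time_s: 11.22
ee_pos: [0.5027, -0.0071, 0.0618]
ee_rot: [-0.0, 0.993, 0.116, -0.001]
ft_force: [-0.1, -0.3, -0.1]
gripper_width: 0.0007
finger_force: 0.0
```

```bash
python3 - <<'E'
from h import *
go([103,0,66])
E
```

```text
11.225 tcp box mm [-47.4   1.   61.8] F box [-0.2 -0.3 -0.1] w 0.0007
shift cm [15.04  0.06 -0.45] turn [-0.001  0.002 -0.003]
```

Emit:
servo_tool:
  targets: "1.5 0 -0.2 0 0 0 0;3 0 -0.3 0 0 0 0;4.5 0 -0.3 0 0 0 0;6 0 -0.3 0 0 0 0"

```text
time_s: 11.72
ee_pos: [0.5626, 0.0069, 0.0661]
ee_rot: [0.0, 0.993, 0.116, 0.0]
ft_force: [-3.6, -0.3, 2.6]
gripper_width: 0.0005
finger_force: 1.5
```

Emit:
servo_tool:
  targets: "1.5 0 0 0 0 0 0;3 0 0 0 0 0 0;4.5 0 0 0 0 0 0;6 0 0 0 0 0 0;7 0 0 0 0 0 0;8 0 0 0 0 0 0;8.4 0 0 0 0 0 0;8.4 0 0 0 0 0 0"

```text
time_s: 12.72
ee_pos: [0.6433, 0.0259, 0.0659]
ee_rot: [0.0, 0.993, 0.116, 0.0]
ft_force: [-1.1, -0.2, -0.3]
gripper_width: 0.0004
finger_force: 0.0
```

Emit:
servo_tool:
  targets: "0.2 0 0 0 0 0 0;0.4 0 0 0 0 0 0;0.4 0 0 0 0 0 0"

```text
time_s: 13.1
ee_pos: [0.6464, 0.0266, 0.066]
ee_rot: [0.0, 0.993, 0.116, -0.001]
ft_force: [-6.8, -1.9, 2.9]
gripper_width: 0.0005
finger_force: 3.7
```

Emit:
servo_tool:
  targets: "0.2 0 0 0 0 0 0;0.3 0 0 0 0 0 0;0.3 0 0 0 0 0 0"

```text
time_s: 13.48
ee_pos: [0.6463, 0.0266, 0.0659]
ee_rot: [0.0, 0.993, 0.116, -0.004]
ft_force: [-37.3, -6.7, 17.8]
gripper_width: 0.0002
finger_force: 18.9
```

Emit:
servo_tool:
  targets: "-0.5 0 0 0 0 0 0;-1 0 -2 0 0 0 0;-5 0 -5 0 0 0 0;-5 0 -8 0 0 0 0;-5 0 -8 0 0 0 0"

```text
time_s: 14.1
ee_pos: [0.6023, 0.016, 0.1504]
ee_rot: [0.0, 0.993, 0.116, 0.003]
ft_force: [-0.2, 0.1, 0.5]
gripper_width: 0.0007
finger_force: 0.0
```

```bash
python3 - <<'E'
from h import *
go([0,0,100])
im=arm.camera('side');cv2.imwrite('pics/s3.png',cv2.resize(im[120:280,170:390,::-1],None,fx=3.5,fy=3.5,interpolation=cv2.INTER_CUBIC))
for c in ['side']:
  for t in ['yellow_tip','yellow_pivot','black_pivot','cover_tab','yellow_handle','black_handle']:
    print(c,t,[(np.round(tobox(d['centre'])*1000),round(d['conf'],2)) for d in arm.recognise(t,c)[:2]])
E
```

```text
14.1 tcp box mm [ 54.9   0.2 150.4] F box [-0.2  0.1  0.5] w 0.0007
shift cm [-5.52  0.03  5.  ] turn [ 0.001 -0.006 -0.003]
side yellow_tip []
side yellow_pivot [(array([  6., -50.,  53.]), 0.67)]
side black_pivot [(array([ 5., 46., 52.]), 0.8)]
side cover_tab [(array([128.,  25.,  81.]), 0.78), (array([ -8., -49.,  57.]), 0.73)]
side yellow_handle [(array([-11., -51.,  59.]), 0.62), (array([  37., -251.,   31.]), 0.4)]
side black_handle [(array([-8., 47., 55.]), 0.59)]
```

View pics/s3.png

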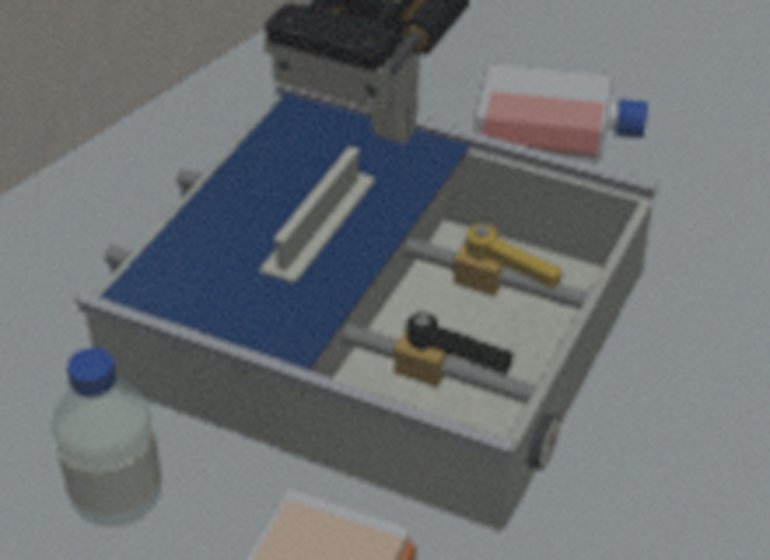

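The cover is fully open against its stop. The yellow lever is the right-hand one, with its hub at about (307,187) and tip at (329,198) in the full picture. The black one is on the left, with its hub at (291,213).

```bash
python3 - <<'E'
from h import *
f=lambda p,z:np.round(tobox(back((170+p[0]/3.5,120+p[1]/3.5),z,'side')[0])*1000,1)
print('yhub',f((481,235),.065),'ytip',f((557,268),.06),'bhub',f((422,325),.065),'btip',f((509,354),.06))
print('wall near-right inner',f((640,205),.075), 'near left inner',f((508,430),.075))
go([-22,-92,80])
E
```

```text
yhub [ 13.2 -52.2  65. ] ytip [-45.6 -47.8  60. ] bhub [12.5 47.5 65. ] btip [-47.6  43.2  60. ]
wall near-right inner [ -79.5 -118.6   75. ] near left inner [-76.7 117.   75. ]
14.45 tcp box mm [ 53.6   0.6 145.1] F box [ 0.4 -0.4  0.9] w 0.0006
shift cm [-7.53  9.28  6.52] turn [-0.     0.001 -0.003]
```

Emit:
servo_tool:
  targets: "-4 4 0 0 0 0 0;-7 7.5 0 0 0 0 0;-8.4 9.2 2 0 0 0 0;-8.4 9.2 5.5 0 0 0 0;-8.4 9.2 6.5 0 0 0 0;-8.4 9.2 6.5 0 0 0 0"

```text
time_s: 15.2
ee_pos: [0.5406, -0.0926, 0.0807]
ee_rot: [-0.0, 0.993, 0.116, -0.001]
ft_force: [-0.4, 0.2, 0.7]
gripper_width: 0.0006
finger_force: 0.0
```

```bash
python3 - <<'E'
from h import *
go([-31,-91,25])
im=arm.camera('side');cv2.imwrite('pics/s4.png',cv2.resize(im[110:260,240:400,::-1],None,fx=4,fy=4,interpolation=cv2.INTER_CUBIC))
E
```

```text
15.2 tcp box mm [-30.5 -91.   80.7] F box [-0.3  0.3  0.7] w 0.0006
shift cm [-0.05  0.    5.57] turn [-0.001  0.001 -0.002]
```

View pics/s4.png

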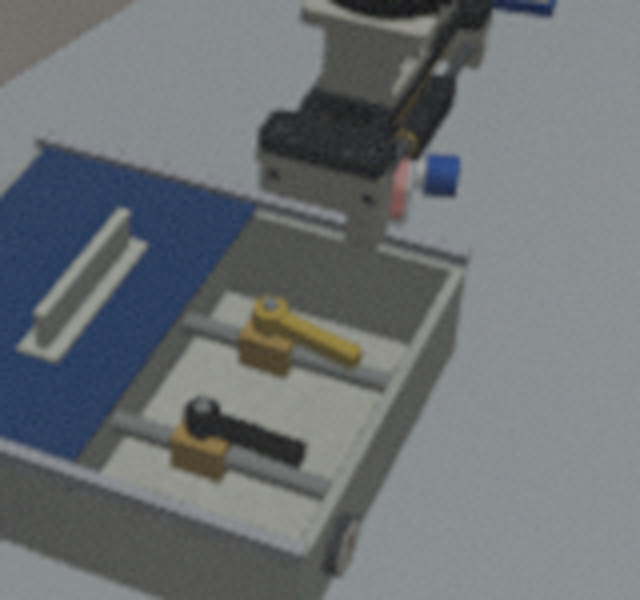

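The finger's lower end is at (367,243) in the crop. I'll check its position in the same camera.

```bash
python3 - <<'E'
from h import *
for z in (.1,.105,.11): print(np.round(tobox(back((240+367/4,110+243/4),z,'side')[0])*1000,1))
print(np.round(tobox(back((240+270/4,110+304/4),.065,'side')[0])*1000,1),'tip',np.round(tobox(back((240+356/4,110+350/4),.06,'side')[0])*1000,1))
E
```

```text
[-31.1 -95.4 100. ]
[-33.1 -89.4 105. ]
[-35.  -83.3 110. ]
[ 14.8 -56.2  65. ] tip [-46.5 -44.5  60. ]
```

Consistent: finger at (-33,-89), pivot at (15,-56). Descend.

Emit:
servo_tool:
  targets: "0 0 1.5 0 0 0 0;0 0 3 0 0 0 0;0 0 4.2 0 0 0 0;0 0 5.2 0 0 0 0;0 0 5.6 0 0 0 0;0 0 5.6 0 0 0 0"

```text
time_s: 16.0
ee_pos: [0.5407, -0.0929, 0.0248]
ee_rot: [-0.0, 0.993, 0.116, -0.0]
ft_force: [0.2, 0.9, -0.3]
gripper_width: 0.0007
finger_force: 0.0
```

Emit:
servo_tool:
  targets: "0 -0.8 0 0 0 0 0;0 -1.6 0 0 0 0 0;0 -2.4 0 0 0 0 0;0.2 -3.2 0 0 0 0 0;0.2 -3.2 0 0 0 0 0"

```text
time_s: 16.62
ee_pos: [0.5353, -0.0606, 0.0251]
ee_rot: [-0.0, 0.993, 0.116, 0.0]
ft_force: [0.2, -2.2, -0.2]
gripper_width: 0.0005
finger_force: 0.5
```

Emit:
servo_tool:
  targets: "0.3 -0.7 0 0 0 0 0;0.7 -1.2 0 0 0 0 0;1.1 -1.6 0 0 0 0 0;1.7 -1.9 0 0 0 0 0;2.3 -2.2 0 0 0 0 0;2.8 -2.4 0 0 0 0 0;2.8 -2.4 0 0 0 0 0"

```text
time_s: 17.5
ee_pos: [0.5574, -0.0312, 0.0248]
ee_rot: [-0.0, 0.993, 0.116, 0.0]
ft_force: [1.0, -0.3, -0.3]
gripper_width: 0.0004
finger_force: 0.0
```

Emit:
servo_tool:
  targets: "0.2 0 0 0 0 0 0;0.4 0 0 0 0 0 0;0.4 0 0 0 0 0 0"

```text
time_s: 17.88
ee_pos: [0.5588, -0.0307, 0.0247]
ee_rot: [-0.0, 0.993, 0.116, -0.003]
ft_force: [-21.8, -0.2, 10.9]
gripper_width: 0.0002
finger_force: 10.9
```

Firm stop with the finger right where the shut lever should be. I back off, lift clear and look.

Emit:
servo_tool:
  targets: "-0.7 0 0 0 0 0 0;-1.5 0 0 0 0 0 0;-1.5 0 -4 0 0 0 0;-1.5 0 -9 0 0 0 0;-1.5 0 -14 0 0 0 0;-6 6 -16 0 0 0 0;-6 6 -16 0 0 0 0"

```text
time_s: 18.75
ee_pos: [0.5158, -0.1047, 0.1866]
ee_rot: [0.001, 0.993, 0.115, 0.001]
ft_force: [-0.4, -0.0, 0.3]
gripper_width: 0.0006
finger_force: 0.0
```

```bash
python3 - <<'E'
from h import *
go([0,0,100])
im=arm.camera('side');cv2.imwrite('pics/s5.png',cv2.resize(im[110:320,170:400,::-1],None,fx=2.8,fy=2.8,interpolation=cv2.INTER_CUBIC))
E
```

```text
18.75 tcp box mm [-57.5 -96.9 186.6] F box [-0.4  0.1  0.3] w 0.0006
shift cm [ 5.68 -9.73  8.66] turn [ 0.002 -0.003 -0.004]
```

View pics/s5.png

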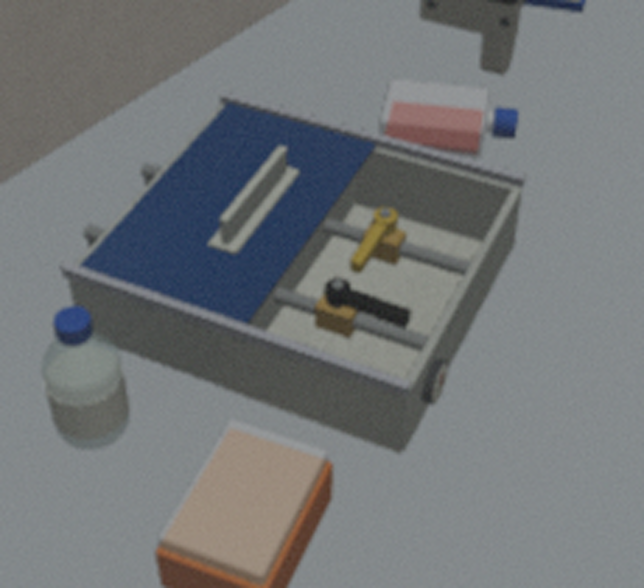

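The cover is open and the black lever untouched. The yellow lever points left, with its hub at (386,216) and tip at (357,266) in the crop. Quick angle check before handing in.

```bash
python3 - <<'E'
from h import *
f=lambda p,z:tobox(back((170+p[0]/2.8,110+p[1]/2.8),z,'side')[0])*1000
im=arm.camera('side')[:,:,::-1].astype(int)
m=((im[:,:,2]-im[:,:,0]>50)&(im[:,:,1]-im[:,:,0]>30)).astype(np.uint8); m[:180]=0;m[212:]=0;m[:,:285]=0;m[:,325:]=0
W=np.array([f(((x-170)*2.8,(y-110)*2.8),.06)[:2] for y,x in np.argwhere(m)])
print(len(W)); c=W.mean(0);u,s,v=np.linalg.svd(W-c);print(c,v[0],np.degrees(np.arctan2(*v[0])))
print('hub',f((386,216),.065),'tip',f((357,264),.06))
E
```

```text
123
[ 11.97693524 -29.66091131] [0.0746136  0.99721252] 4.279020985184352
hub [ 12.26893065 -52.64889082  65.        ] tip [12.06134914  9.4465292  60.        ]
```

```bash
python3 -c "
from rig import arm
print(arm.close_job())"
```

```text
the job is handed in; nothing more can be done
None
```

The job is handed in, with no verdict returned: by the last camera view and the force at each stop, the cover is fully open and the yellow handle is shut. The black handle is still open, the flask, bottle and tip box look untouched, and the arm is clear.

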